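# Find the loose roller-bracket bolt and hold its cap open

## Robot

A 6-joint arm with a two-finger parallel gripper is mounted at the origin on the work surface. World frame = base frame: x ahead of the robot, y to its left, z up, the work surface at z = 0. Lengths are in mm, angles in rad, forces in N, time in s.
With the tool pointing down it reaches from about 400 to 825 mm from the base axis. Payload 7 kg.
Tool frame: the origin (TCP) lies at the very end of the fingers, on their centre line; the grasp point (between the pads) lies 19 mm behind it; x points along the fingers, y is the direction in which the jaws open and shut, and the axes are right-handed (so a half turn about x gives the same grasp; the last joint's range is limited). The gripper opens to 88 mm and grips with 3 to 60 N. Pads are 19 mm wide; open, the fingers measure 130 mm over their backs; the gripper's body (78 mm by 193 mm) begins 47 mm behind the grasp point.
Start: joints at [0.288, 0.359, 0.012, 0, -1.224, -0.288], TCP at [674.978, -0.019, 226.561] pointing down, gripper open.
Joint ranges: [-3.07, 3.07], [-1.43, 2.12], [-1.02, 1.25], [-3.03, 1.67], [-3.05, -0], [-3.03, 3.03]. Speed limits (rad/s): [2.39, 2.39, 3.01, 3.14, 3.14, 3.14].

## Interface

Orientations are given as a unit quaternion [x, y, z, w].
In Python, from cell import read_state, snapshot, hand_in gives the robot as it stands.
- The arm moves only by the tool move_arm, never from a script. Its argument "commands" is text: rows parted by semicolons, each of 7 numbers parted by spaces: the turn, a rotation vector about the tool's x, y, z in rad, then the shift along the tool's x, y, z in m, then the closure, from 0 (fully open) to 1 (shut). A call has 1 to 20 rows; each row is the pose to reach, as a shift and turn from the pose measured when the call began, along the tool's axes at that moment; what a row does not reach only later rows make up. A row lasts 1/8 s, in which the tool goes at most 62.5 mm and 10.7 degrees, less where a joint would pass 70% of its speed; a pose out of reach is approached as far as the arm can. A call with a gripper value outside its range is refused whole. The fingers move at their own pace and stop on an object; "grip_force" is the grip in N (left out, the last holds). Time passes only in rows, so rows that repeat a pose let the fingers close. It gives the time, the measured TCP pose, the force and the opening at its end, in the units of the state.
- read_state(): the state, without advancing time (a new reading comes with each control period).
- snapshot(name): name is "scene" or "side" or "wrist"; returns a dict with "color" (400x640x3 uint8, red, green, blue), "z_map" (400x640 float32, mm along the optical axis (not along the pixel's ray), 0 where there is no reading), "vfov" (degrees; the focal length in pixels is half the picture's height over the tangent of half this angle, whatever the lens; pixels are square), "cx", "cy" (the principal point, pixels), "origin" and "rotation" of the camera in the world; the wrist camera has in their place "tool_from_camera" (4x4, takes a point from camera to tool coordinates, whose origin is the TCP and whose axes are the tool frame's). Camera axes: x right, y down, z forward; pixel columns grow to the right and rows downward; lengths in mm; the calibration is good to about 2 mm. A picture is of the moment at which its call begins: read the wrist's pose just before it.
- hand_in(): hands the job in, once; it reports no verdict.
The state is a dict: "t": time; "qpos": joint angles; "qvel": joint speeds; "joint_efforts": joint torques, N m; "tool_pos": TCP position; "tool_rot": TCP orientation; "wrist_force": force on the tool from outside, world axes, zero at the start; "ft_torque": the same for the moment, N m; "gripper_width": finger opening in mm.
Only numpy, scipy, OpenCV 4.12 (cv2) and the standard library are available. Lean on these libraries where they do the work, as an engineer would, in place of code of your own. Each camera call takes 0.05 s, during which the arm holds its last target.

## Task

One of the three brass bolts on the wheel-straightening machine's roller brackets has worked loose: tap the bolt heads from above until one sinks, then take that bolt's yellow cap by its black ball knob and swing it up, clearly past halfway to upright, so that a mechanic can reach the bolt. Do not lift a cap before its bolt has been tapped down, leave the other two caps shut and do not shift the loose tools and parts lying about. Finish while still holding the cap up and still: it falls shut if let go.

Things in the scene. Friction and masses are not known exactly. Their poses are not given: they have to be found in the camera images.
- bracket_1: one of three alike brackets fixed on the red bed: aluminium block 120 (x) x 60 (y) x 50 mm high, its top 80 mm above the table. Origin: centre of its underside, 30 mm above the table. x points from the cap's free end to its hinge and on to a dark roller (69 mm high, reaching x = 133 mm); z up. Cap hinge axis: along the bracket's y, through x = 50, z = 54 mm (84 mm above the table).
- bolt_1_top (a point): centre of the top face of this bracket's upright brass hexagon bolt head (25 mm across the flats), 10 mm along the bracket's x and, before tapping, 74 mm above its origin = 104 mm above the table, 17 mm above the cap's plate. Goes down with the bolt.
- bolt_1 (a joint): how far this bolt has sunk (m): 0 standing as at the start. In every run one bolt of the three, any of them, is loose. Pressed straight down on its head with more than about 3 N, the loose one sinks 8 mm to its stop (0.008) and stays down; a tight one does not give (under 1 mm).
- cap_1 (a joint): opening of this bracket's cap (rad): 0 flat shut, 1.2 its stop. A yellow steel plate 100 x 58 x 6 mm, 0.18 to 0.31 kg, lying round the bolt head (window 34 x 34 mm), top 87 mm above the table when shut. Lifting carries its free end and knob up and over towards the bracket's +x. It falls shut from any angle if let go.
- cap_1_knob (a point): centre of the black ball knob (25 mm across) on a stem 8 mm thick, on top of this cap near its free end. Cap shut: at x = -35 mm of the bracket (45 mm from the bolt's axis), 122 mm above the table, 85 mm from the hinge axis along x and 38 mm above it. Moves with the cap.
- bracket_2: one of three alike brackets fixed on the red bed: aluminium block 120 (x) x 60 (y) x 50 mm high, its top 80 mm above the table. Origin: centre of its underside, 30 mm above the table. x points from the cap's free end to its hinge and on to a dark roller (69 mm high, reaching x = 133 mm); z up. Cap hinge axis: along the bracket's y, through x = 50, z = 54 mm (84 mm above the table).
- bolt_2_top (a point): centre of the top face of this bracket's upright brass hexagon bolt head (25 mm across the flats), 10 mm along the bracket's x and, before tapping, 74 mm above its origin = 104 mm above the table, 17 mm above the cap's plate. Goes down with the bolt.
- bolt_2 (a joint): how far this bolt has sunk (m): 0 standing as at the start. In every run one bolt of the three, any of them, is loose. Pressed straight down on its head with more than about 3 N, the loose one sinks 8 mm to its stop (0.008) and stays down; a tight one does not give (under 1 mm).
- cap_2 (a joint): opening of this bracket's cap (rad): 0 flat shut, 1.2 its stop. A yellow steel plate 100 x 58 x 6 mm, 0.18 to 0.31 kg, lying round the bolt head (window 34 x 34 mm), top 87 mm above the table when shut. Lifting carries its free end and knob up and over towards the bracket's +x. It falls shut from any angle if let go.
- cap_2_knob (a point): centre of the black ball knob (25 mm across) on a stem 8 mm thick, on top of this cap near its free end. Cap shut: at x = -35 mm of the bracket (45 mm from the bolt's axis), 122 mm above the table, 85 mm from the hinge axis along x and 38 mm above it. Moves with the cap.
- bracket_3: one of three alike brackets fixed on the red bed: aluminium block 120 (x) x 60 (y) x 50 mm high, its top 80 mm above the table. Origin: centre of its underside, 30 mm above the table. x points from the cap's free end to its hinge and on to a dark roller (69 mm high, reaching x = 133 mm); z up. Cap hinge axis: along the bracket's y, through x = 50, z = 54 mm (84 mm above the table).
- bolt_3_top (a point): centre of the top face of this bracket's upright brass hexagon bolt head (25 mm across the flats), 10 mm along the bracket's x and, before tapping, 74 mm above its origin = 104 mm above the table, 17 mm above the cap's plate. Goes down with the bolt.
- bolt_3 (a joint): how far this bolt has sunk (m): 0 standing as at the start. In every run one bolt of the three, any of them, is loose. Pressed straight down on its head with more than about 3 N, the loose one sinks 8 mm to its stop (0.008) and stays down; a tight one does not give (under 1 mm).
- cap_3 (a joint): opening of this bracket's cap (rad): 0 flat shut, 1.2 its stop. A yellow steel plate 100 x 58 x 6 mm, 0.18 to 0.31 kg, lying round the bolt head (window 34 x 34 mm), top 87 mm above the table when shut. Lifting carries its free end and knob up and over towards the bracket's +x. It falls shut from any angle if let go.
- cap_3_knob (a point): centre of the black ball knob (25 mm across) on a stem 8 mm thick, on top of this cap near its free end. Cap shut: at x = -35 mm of the bracket (45 mm from the bolt's axis), 122 mm above the table, 85 mm from the hinge axis along x and 38 mm above it. Moves with the cap.
- nut: loose hexagon steel nut, 32 mm wide, 16 high, lying on the bed between two brackets; origin centre of its underside. Not part of the job.
- bearing: loose steel bearing ring, 36 mm across, 14 high, lying on the bed between two brackets; origin centre of its underside. Not part of the job.
- wrench: loose steel wrench, 200 mm long, lying on the table to the right of the bed; origin under its middle. Not part of the job.
- screwdriver: loose screwdriver with an orange handle, 200 mm long, lying on the table to the left of the bed; origin under its middle. Not part of the job.
- oil: yellow oil bottle, 60 mm across, 150 high, standing to the left of the bed; origin centre of its underside. Not part of the job.
- tin: blue tin, 70 mm across, 80 high, standing to the right of the bed; origin centre of its underside. Not part of the job.

How it is judged:
By the outcome, as a careful person would: the job done as asked, in the order asked, and still so for the second after the job is handed in, while the arm keeps its last pose, push and grip.
It also fails if it takes over 51 s, if anything falls off the work surface, if the arm or the gripper's body presses on something with over 40 N, if the wrist force passes 120 N, or if a joint passes its speed limit or range.

## Working session

There is one attempt and no reset: what is moved stays moved. The work goes in short steps, Python scripts to look and compute and a tool call to move; the robot and the scene stay as the last step left them, time stands still between calls to the robot, and variables do not carry over. Pictures are saved under pics/ and viewed, and the job is handed in when it is done.

Besides the shell and the picture viewer there is one more tool, called as name(argument=value, ...) on one line, values as JSON. move_arm: Moves the arm, as the interface text tells. Its arguments: {"type":"object","properties":{"commands":{"type":"string"},"grip_force":{"type":"number"}},"required":["commands"]}

```bash
mkdir -p pics; ls
python3 - <<'E'
from cell import read_state, snapshot
import cv2,numpy as np
s=read_state();print(s)
for n in("scene","side","wrist"):
    d=snapshot(n);cv2.imwrite(f"pics/{n}0.png",d["color"][:,:,::-1]);np.save(f"pics/{n}0_z.npy",d["z_map"])
    print(n,{k:v for k,v in d.items() if k not in("color","z_map")})
E
```

```text
pics
{'t': 0.0, 'qpos': array([ 2.88095369e-01,  3.59354880e-01,  1.10422995e-02, -3.48204452e-04,
       -1.22405659e+00, -2.88110014e-01]), 'qvel': array([0.00028984, 0.00122898, 0.00089142, 0.0004746 , 0.00028631,
       0.00139178]), 'joint_efforts': array([-8.00930356e-04, -5.82726967e+01,  2.93058443e+01,  6.99745238e+00,
        6.93249181e-03, -2.06530804e-04]), 'tool_pos': array([ 6.74515701e+02, -2.95476010e-02,  2.25636506e+02]), 'tool_rot': array([-0.49959952,  0.50046666,  0.50033354,  0.49959963]), 'wrist_force': array([0.31630522, 0.40015385, 0.47478544]), 'ft_torque': array([ 0.06071787, -0.00287734,  0.02691216]), 'gripper_width': 87.76823281136373}
scene {'vfov': 51.563875061221694, 'cx': 320.7004080680567, 'cy': 203.85604975049338, 'origin': array([1019.06539256, -280.73699795,  925.62099537]), 'rotation': array([ 0.83729946,  0.45803927, -0.14512289, -0.26090032])}
side {'vfov': 53.09396721035954, 'cx': 317.2186104840747, 'cy': 202.00173844092956, 'origin': array([ 166.97753338, -823.15215116,  903.02232365]), 'rotation': array([ 0.89341797, -0.18153965,  0.08757744, -0.40146965])}
wrist {'vfov': 68.39469204516396, 'cx': 319.6475601562668, 'cy': 203.37401870526736, 'tool_from_camera': array([[-1.00496741e-03, -2.48122598e-01,  9.68728118e-01,
        -1.58801108e+02],
       [ 9.99999487e-01, -3.71256866e-04,  9.42317725e-04,
         4.34777242e-01],
       [ 1.25836643e-04,  9.68728568e-01,  2.48122844e-01,
        -6.33565322e+01],
       [ 0.00000000e+00,  0.00000000e+00,  0.00000000e+00,
         1.00000000e+00]])}
```

View pics/scene0.png

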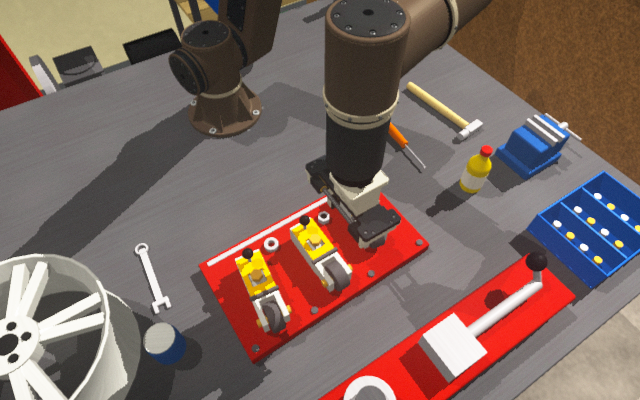

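View pics/side0.png

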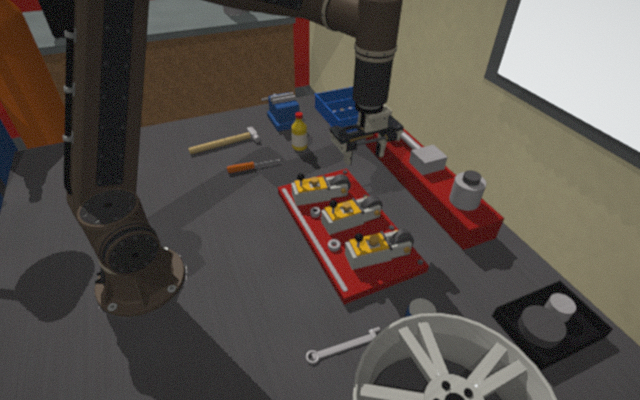

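View pics/wrist0.png

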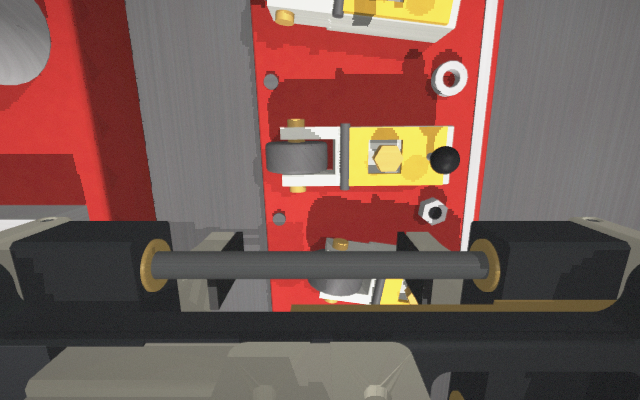

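The wrist view shows the middle bracket (knob about (445,160), bolt about (388,158)). A second bracket shows partly at the top, and the third is under the gripper. The side view shows all three.

Run:
```python
import cv2
a=cv2.imread("pics/side0.png")[165:275,270:420];cv2.imwrite("pics/side0c.png",cv2.resize(a,None,fx=5,fy=5,interpolation=cv2.INTER_CUBIC))
a=cv2.imread("pics/scene0.png")[190:350,200:440];cv2.imwrite("pics/scene0c.png",cv2.resize(a,None,fx=3.3,fy=3.3,interpolation=cv2.INTER_CUBIC))
```

```text
(no output)
```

View pics/side0c.png

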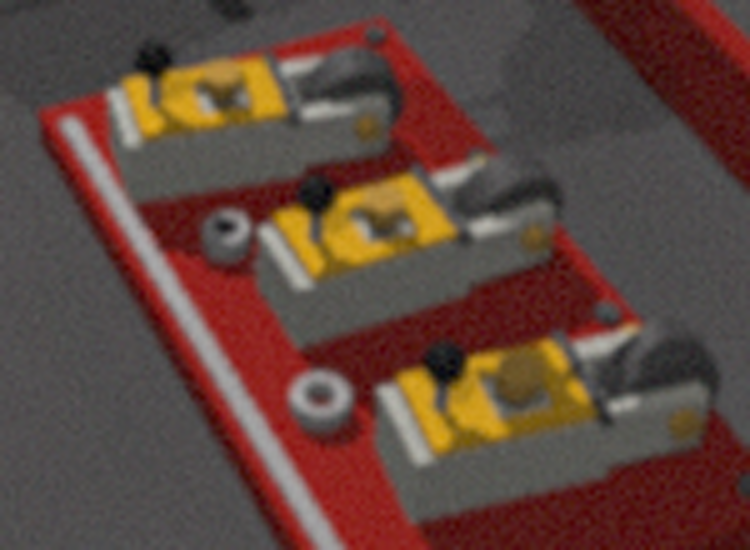

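View pics/scene0c.png

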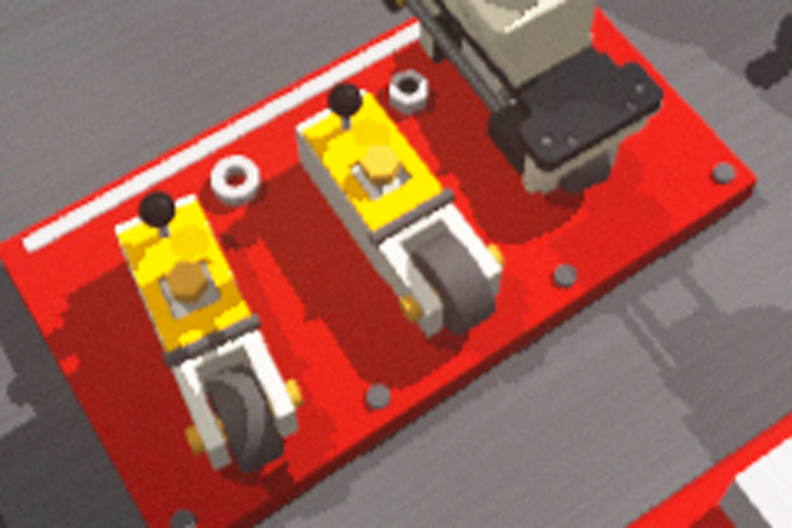

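```bash
cat > h.py <<'E'
import numpy as np,cv2
from scipy.spatial.transform import Rotation as R
from cell import read_state,snapshot
def pose(s): 
    T=np.eye(4);T[:3,:3]=R.from_quat(s["tool_rot"]).as_matrix();T[:3,3]=s["tool_pos"];return T
def cam(d,s=None):
    if "origin" in d: return np.array(d["origin"]),R.from_quat(d["rotation"]).as_matrix()
    T=pose(s)@d["tool_from_camera"];return T[:3,3],T[:3,:3]
def ray(d,uv,z,s=None):
    o,M=cam(d,s);f=200/np.tan(np.radians(d["vfov"])/2)
    v=M@np.array([(uv[0]-d["cx"])/f,(uv[1]-d["cy"])/f,1]);return (o+v*(z-o[2])/v[2]).round(1)
def take(n,name):
    s=read_state();d=snapshot(n);cv2.imwrite(f"pics/{name}.png",d["color"][:,:,::-1]);return s,d
E
python3 - <<'E'
from h import *
s=read_state()
W=snapshot("wrist");S=snapshot("side");C=snapshot("scene")
print("side knobs",[ray(S,p,122) for p in [(300.6,176.4),(333.2,203.4),(358.8,237.2)]])
print("side bolts",[ray(S,p,104) for p in [(315.2,181),(347,206.4),(374.6,238.6)]])
print("scene knobs",[ray(C,p,122) for p in [(304.5,220),(247.6,253.3)]])
print("scene bolts",[ray(C,p,104) for p in [(315.2,239.1),(256.7,275.2)]])
print("wrist knob",ray(W,(445,160),122,s),"bolt",ray(W,(388,158),104,s))
E
```

```text
side knobs [array([523.1, 118.2, 122. ]), array([564.3, -38.4, 122. ]), array([ 570.2, -188.5,  122. ])]
side bolts [array([565.7,  99.7, 104. ]), array([605.8, -48.3, 104. ]), array([ 617. , -195.3,  104. ])]
scene knobs [array([565.6, -39.2, 122. ]), array([ 572.1, -188.4,  122. ])]
scene bolts [array([612.8, -40. , 104. ]), array([ 620.4, -193.9,  104. ])]
wrist knob [562.4 -35.8 122. ] bolt [609.  -35.9 104. ]
```

move_arm(commands="0.18 0 0 -0.03 0.01 -0.01 1; 0.36 0 0 -0.06 0.02 -0.02 1; 0.54 0 0 -0.095 0.035 -0.04 1; 0.72 0 0 -0.095 0.035 -0.04 1; 0.9 0 0 -0.095 0.035 -0.04 1; 1.08 0 0 -0.095 0.035 -0.04 1; 1.26 0 0 -0.095 0.035 -0.04 1; 1.44 0 0 -0.095 0.035 -0.04 1; 1.571 0 0 -0.095 0.035 -0.04 1; 1.571 0 0 -0.095 0.035 -0.04 1; 1.571 0 0 -0.095 0.035 -0.04 1", grip_force=20)

```text
t: 1.68
tool_pos: [639.9, -40.0, 321.2]
tool_rot: [-0.001, 0.707, 0.001, 0.707]
wrist_force: [-0.3, -1.1, -0.4]
gripper_width: 0.5
```

Run:
```python
from h import *
s,d=take("wrist","w1");print(s["qpos"].round(3),s["tool_pos"],s["tool_rot"],s["gripper_width"])
```

```text
[ 0.241  0.261  0.086 -0.    -1.397 -1.809] [639.86201926 -39.99918767 321.23675233] [-0.00097526  0.70732219  0.0009339   0.70689002] 0.5085693303068171
```

View pics/w1.png

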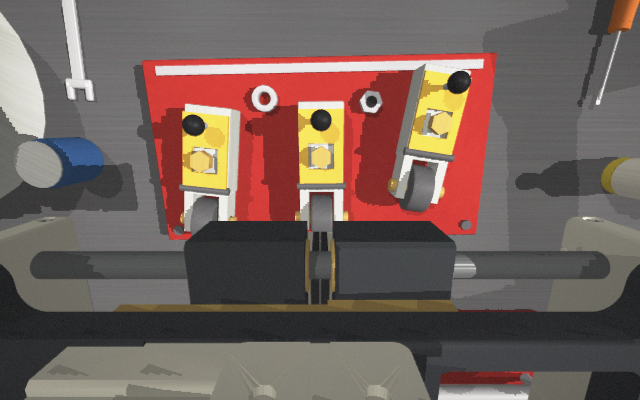

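All three brackets are clear now. Knobs are at about (194,125), (321,120) and (459,82), bolts at (201,161), (321,156) and (440,122). Next I refine the knobs and the hinge-bar direction with masks.

Run:
```python
from h import *
s,d=take("wrist","w1b")
hsv=cv2.cvtColor(d["color"],cv2.COLOR_RGB2HSV)
dark=(hsv[...,2]<60).astype(np.uint8)
for i,(k,b) in enumerate([((194,125),(201,161)),((321,120),(321,156)),((459,82),(440,122))]):
    m=np.zeros_like(dark);m[k[1]-15:k[1]+16,k[0]-15:k[0]+16]=dark[k[1]-15:k[1]+16,k[0]-15:k[0]+16]
    n,l,st,c=cv2.connectedComponentsWithStats(m);j=1+np.argmax(st[1:,4])
    # brass: lower saturation/value than yellow plate
    bm=np.zeros_like(dark);w=(slice(b[1]-16,b[1]+17),slice(b[0]-16,b[0]+17))
    h=hsv[w];bm[w]=((h[...,0]>12)&(h[...,0]<24)&(h[...,1]>90)&(h[...,1]<200)&(h[...,2]>100))
    n2,l2,st2,c2=cv2.connectedComponentsWithStats(bm);j2=1+np.argmax(st2[1:,4])
    K=ray(d,c[j],122,s);B=ray(d,c2[j2],104,s);Bm=ray(d,b,104,s)
    v=(Bm-K)[:2]
    print(i,c[j].round(1),st[j],K,"bolt",c2[j2].round(1),st2[j2],B,"manual",Bm,"dist",np.hypot(*v).round(1),np.degrees(np.arctan2(v[1],v[0])).round(1), np.hypot(*(B-K)[:2]))
a=d["color"][55:235,150:500,::-1];cv2.imwrite("pics/w1c.png",cv2.resize(a,(770,396),interpolation=cv2.INTER_CUBIC))
```

```text
0 [193.2 124.7] [183 115  22  20 317] [ 569.1 -185.8  122. ] bolt [198.2 161.3] [185 146  32  29 469] [ 613.9 -191.6  104. ] manual [ 613.5 -188.   104. ] dist 44.5 -2.8 45.17388626186589
1 [320.4 119.7] [311 110  20  20 297] [563.1 -36.2 122. ] bolt [320.9 159.5] [309 146  25  24 168] [611.2 -35.5 104. ] manual [606.9 -35.4 104. ] dist 43.8 1.0 48.105093285430826
2 [458.1  81.7] [447  71  24  22 375] [521.3 120.1 122. ] bolt [432.8 123.5] [428 112  16  23 100] [566.9 102.4 104. ] manual [565.1 111.1 104. ] dist 44.7 -11.6 48.91472171033994
```

View pics/w1c.png

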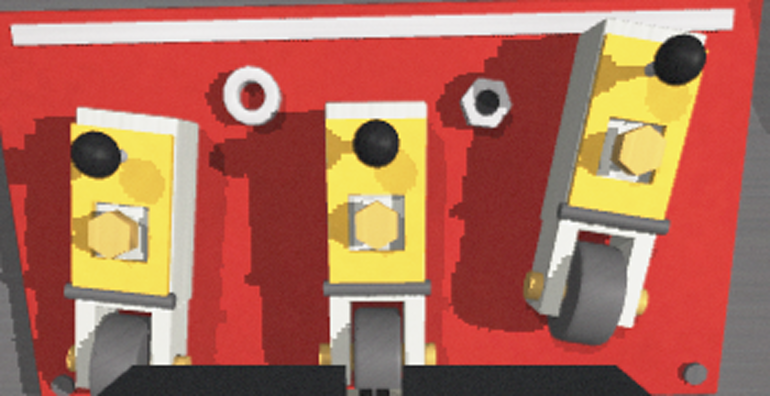

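Run:
```python
from h import *
s,d=take("wrist","w1d")
f=lambda p:(p[0]/2.2+150,p[1]/2.2+55)
for a,b,c in [((67,290),(172,301),(112,235)),((324,288),(430,289),(378,226)),((560,211),(668,229),(642,150))]:
    A,B=ray(d,f(a),87,s),ray(d,f(b),87,s);v=B-A
    print("bolt",ray(d,f(c),104,s),"hinge",A,B,"len",np.hypot(*v[:2]),"yaw",np.degrees(np.arctan2(-v[0],v[1])))
```

```text
bolt [ 614.5 -188.2  104. ] hinge [ 650.2 -226.1   87. ] [ 657.1 -161.8   87. ] len 64.66915802761002 yaw -6.124942220779066
bolt [609.1 -34.3 104. ] hinge [648.7 -67.4  87. ] [649.3  -1.9  87. ] len 65.50274803395656 yaw -0.5248321557984484
bolt [566.6 113.5 104. ] hinge [601.6  74.9  87. ] [612.2 140.8  87. ] len 66.74705986034142 yaw -9.13774367800748
```

move_arm(commands="0 0 0 0.05 0.004 -0.031 1; 0 0 0 0.1 0.004 -0.031 1; 0 0 0 0.15 0.004 -0.031 1; 0 0 0 0.19 0.004 -0.031 1; 0 0 0 0.205 0.004 -0.031 1; 0 0 0 0.21 0.004 -0.031 1; 0 0 0 0.212 0.004 -0.031 1; 0 0 0 0.212 0.004 -0.031 1; 0 0 0 0.212 0.004 -0.031 1")

```text
t: 2.95
tool_pos: [609.3, -36.0, 110.3]
tool_rot: [-0.0, 0.707, 0.001, 0.707]
wrist_force: [-0.6, -0.4, -0.1]
gripper_width: 0.4
```

Run:
```python
from h import *
s=read_state();print(s["tool_pos"],s["wrist_force"])
s,d=take("side","s2")
a=d["color"][130:260,250:420,::-1];cv2.imwrite("pics/s2c.png",cv2.resize(a,None,fx=4.4,fy=4.4,interpolation=cv2.INTER_CUBIC))
```

```text
[609.28855975 -35.95373322 110.30950865] [-0.59729054 -0.37744599 -0.08481263]
```

View pics/s2c.png

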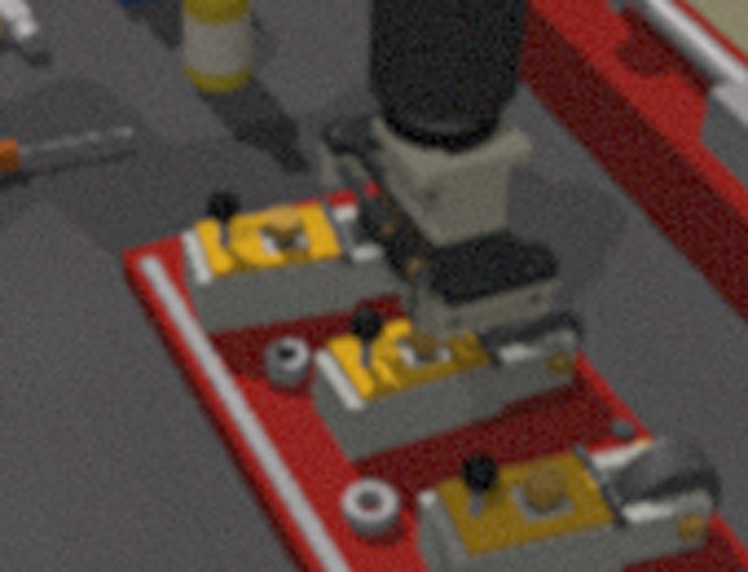

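The closed fingers hover just above the middle bolt, about crop (425,340), and clear the knob. Now I press gently.

move_arm(commands="0 0 0 0.002 0 0 1; 0 0 0 0.004 0 0 1; 0 0 0 0.006 0 0 1; 0 0 0 0.007 0 0 1; 0 0 0 0.008 0 0 1; 0 0 0 0.008 0 0 1; 0 0 0 0.008 0 0 1")

```text
t: 3.88
tool_pos: [609.3, -36.0, 104.2]
tool_rot: [-0.001, 0.706, 0.001, 0.708]
wrist_force: [-6.6, 1.2, 16.2]
gripper_width: 0.4
```

The middle bolt is tight: 16 N at z = 104.2 with no give. Next is the left bolt.

move_arm(commands="0 0 0 -0.03 0 0 1; 0 0 0 -0.06 0 0 1; 0 0 0 -0.06 0.05 -0.014 1; 0 0 0 -0.06 0.1 -0.029 1; 0 0 0 -0.06 0.148 -0.043 1; 0 0 0 -0.06 0.148 -0.043 1; 0 0 0 -0.03 0.148 -0.043 1; 0 0 0 -0.012 0.148 -0.043 1; 0 0 0 -0.006 0.148 -0.043 1; 0 0 0 -0.006 0.148 -0.043 1; 0 0 0 -0.006 0.148 -0.043 1")

```text
t: 5.25
tool_pos: [566.5, 111.9, 110.9]
tool_rot: [-0.001, 0.706, 0.001, 0.708]
wrist_force: [-0.8, 0.1, -0.0]
gripper_width: 0.5
```

Run:
```python
from h import *
s=read_state();print(s["tool_pos"],s["wrist_force"])
s,d=take("side","s3")
a=d["color"][130:260,250:420,::-1];cv2.imwrite("pics/s3c.png",cv2.resize(a,None,fx=4.4,fy=4.4,interpolation=cv2.INTER_CUBIC))
```

```text
[566.54340106 111.85202947 110.91093127] [-0.78561212  0.05095939 -0.0170443 ]
```

View pics/s3c.png

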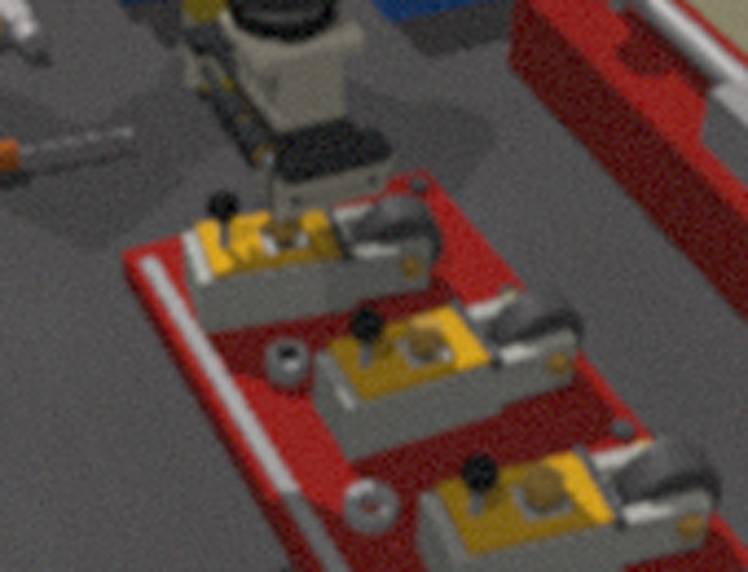

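The closed fingers hover over the left bolt, about crop (287,220).

move_arm(commands="0 0 0 0.002 0 0 1; 0 0 0 0.004 0 0 1; 0 0 0 0.006 0 0 1; 0 0 0 0.007 0 0 1; 0 0 0 0.008 0 0 1; 0 0 0 0.008 0 0 1; 0 0 0 0.008 0 0 1")

```text
t: 6.18
tool_pos: [566.5, 111.9, 104.2]
tool_rot: [-0.001, 0.706, 0.001, 0.708]
wrist_force: [-5.4, 0.5, 12.6]
gripper_width: -0.0
```

The left bolt is tight too: 12.6 N at z = 104.2. Now the right one.

move_arm(commands="0 0 0 -0.03 0 0 1; 0 0 0 -0.06 0 0 1; 0 0 0 -0.06 -0.05 0.008 1; 0 0 0 -0.06 -0.1 0.016 1; 0 0 0 -0.06 -0.15 0.024 1; 0 0 0 -0.06 -0.2 0.032 1; 0 0 0 -0.06 -0.25 0.04 1; 0 0 0 -0.06 -0.303 0.048 1; 0 0 0 -0.06 -0.303 0.048 1; 0 0 0 -0.06 -0.303 0.048 1; 0 0 0 -0.03 -0.303 0.048 1; 0 0 0 -0.012 -0.303 0.048 1; 0 0 0 -0.006 -0.303 0.048 1; 0 0 0 -0.006 -0.303 0.048 1; 0 0 0 -0.006 -0.303 0.048 1")

```text
t: 8.05
tool_pos: [615.8, -190.8, 111.2]
tool_rot: [-0.001, 0.705, 0.001, 0.709]
wrist_force: [-0.1, -0.1, -0.2]
gripper_width: 0.5
```

Run:
```python
from h import *
s=read_state();print(s["tool_pos"],s["wrist_force"])
s,d=take("scene","c4")
a=d["color"][190:350,200:440,::-1];cv2.imwrite("pics/c4c.png",cv2.resize(a,None,fx=3.3,fy=3.3,interpolation=cv2.INTER_CUBIC))
```

```text
[ 615.83434972 -190.84836726  111.23733739] [-0.09129159 -0.10350759 -0.24242444]
```

View pics/c4c.png

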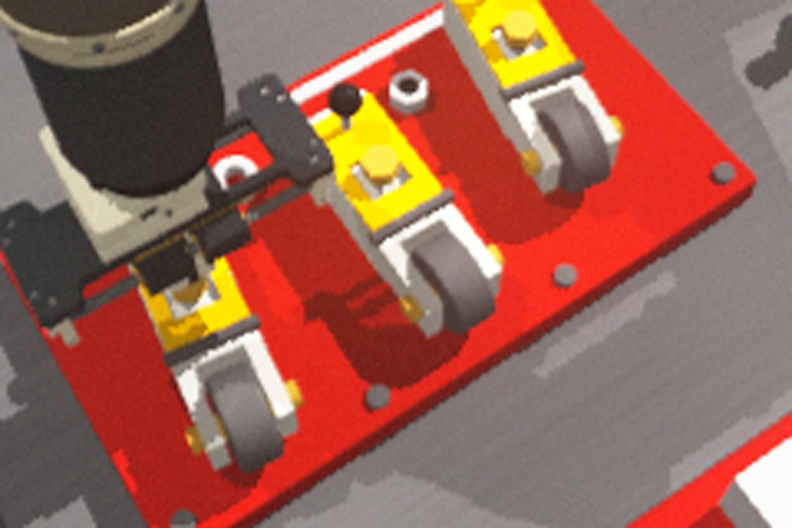

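The fingertips sit over the right bolt, about crop (190,285), and the other two bolts are unchanged.

move_arm(commands="0 0 0 0.002 0 0 1; 0 0 0 0.004 0 0 1; 0 0 0 0.006 0 0 1; 0 0 0 0.008 0 0 1; 0 0 0 0.009 0 0 1; 0 0 0 0.009 0 0 1; 0 0 0 0.009 0 0 1")

```text
t: 8.98
tool_pos: [615.8, -191.0, 102.2]
tool_rot: [-0.001, 0.705, 0.001, 0.709]
wrist_force: [0.6, -0.2, 0.4]
gripper_width: 0.1
```

The finger is past 104 with no force, so this bolt seems to have given. I follow it to its stop.

move_arm(commands="0 0 0 0.002 0 0 1; 0 0 0 0.004 0 0 1; 0 0 0 0.005 0 0 1; 0 0 0 0.006 0 0 1; 0 0 0 0.007 0 0 1; 0 0 0 0.008 0 0 1; 0 0 0 0.008 0 0 1; 0 0 0 0.008 0 0 1")

```text
t: 9.98
tool_pos: [615.9, -191.0, 95.9]
tool_rot: [-0.001, 0.705, 0.001, 0.709]
wrist_force: [-4.8, 2.5, 13.4]
gripper_width: 0.5
```

The right bolt sank 8 mm, with a hard stop at 95.9 and 13 N. I lift off, align the yaw to the bracket (about -6°), half-open the fingers and look.

move_arm(commands="0 0 0 -0.04 0 0 1; 0 0 0 -0.08 0 0 1; 0.06 0 0 -0.11 0 0.025 0.42; 0.105 0 0 -0.11 0 0.025 0.42; 0.105 0 0 -0.11 0 0.025 0.42; 0.105 0 0 -0.11 0 0.025 0.42")

```text
t: 10.72
tool_pos: [639.8, -190.8, 205.3]
tool_rot: [0.036, 0.705, -0.036, 0.708]
wrist_force: [-0.6, -0.9, 0.3]
gripper_width: 34.9
```

Run:
```python
from h import *
s,d=take("wrist","w5");print(s["tool_pos"],R.from_quat(s["tool_rot"]).as_matrix().round(3),s["wrist_force"],s["gripper_width"],s["qpos"].round(2))
a=d["color"][60:240,150:500,::-1];cv2.imwrite("pics/w5c.png",cv2.resize(a,(770,396),interpolation=cv2.INTER_CUBIC))
hsv=cv2.cvtColor(d["color"],cv2.COLOR_RGB2HSV)
dark=((hsv[...,2]<60)).astype(np.uint8);dark[200:]=0
n,l,st,c=cv2.connectedComponentsWithStats(dark)
for i in range(1,n):
    if st[i,4]>150: print(st[i],c[i],ray(d,c[i],122,s))
```

```text
[ 639.8263231  -190.8158828   205.25633801] [[ 0.004  0.101  0.995]
 [-0.     0.995 -0.101]
 [-1.     0.     0.004]] [-0.60174067 -0.85313785  0.28368448] 34.936072912744685 [ 0.    0.36 -0.04  0.   -1.17 -1.67]
[487  79  38  33 903] [505.26467331  94.82502769] [563.2 -35.5 122. ]
[299 108  30  31 691] [313.41823444 123.28364689] [ 569.3 -185.6  122. ]
[564 153  55  47 748] [603.25       181.66042781] [640.3  49.6 122. ]
```

View pics/w5.png

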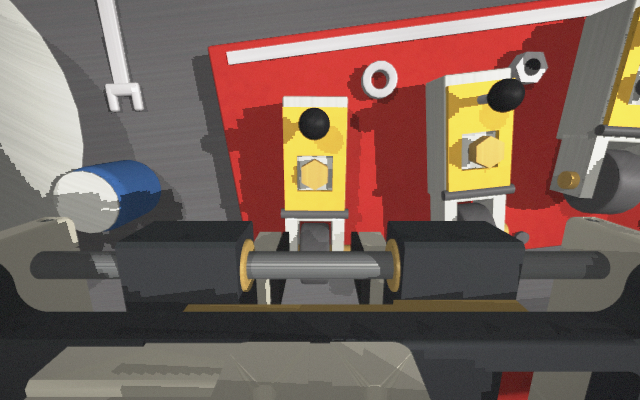

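The right bracket is square with the gripper, with its knob at (313,123) giving (569.3,-185.6). That agrees within 3 mm with the earlier views. I move over the knob and down, fingers open about 50 mm.

move_arm(commands="0 0 0 0 -0.002 -0.035 0.42; 0 0 0 0 -0.003 -0.07 0.42; 0 0 0 0 -0.003 -0.07 0.42; 0 0 0 0 -0.003 -0.07 0.42; 0 0 0 0.03 -0.003 -0.07 0.42; 0 0 0 0.06 -0.003 -0.07 0.42; 0 0 0 0.085 -0.003 -0.07 0.42; 0 0 0 0.1 -0.003 -0.07 0.42; 0 0 0 0.102 -0.003 -0.07 0.42; 0 0 0 0.102 -0.003 -0.07 0.42")

```text
t: 12.02
tool_pos: [571.1, -186.9, 103.6]
tool_rot: [0.036, 0.704, -0.036, 0.708]
wrist_force: [0.3, 0.0, 0.2]
gripper_width: 50.9
```

Run:
```python
from h import *
s,d=take("scene","c6");print(s["tool_pos"],s["wrist_force"],s["gripper_width"])
s2,e=take("side","s6")
a=d["color"][190:350,180:340,::-1];b=e["color"][150:310,290:450,::-1];cv2.imwrite("pics/cs6.png",cv2.resize(np.hstack([a,b]),(800,400),interpolation=cv2.INTER_CUBIC))
```

```text
[ 571.07819369 -186.90625036  103.59697919] [0.34876016 0.02499012 0.18127786] 50.86415048512732
```

View pics/cs6.png

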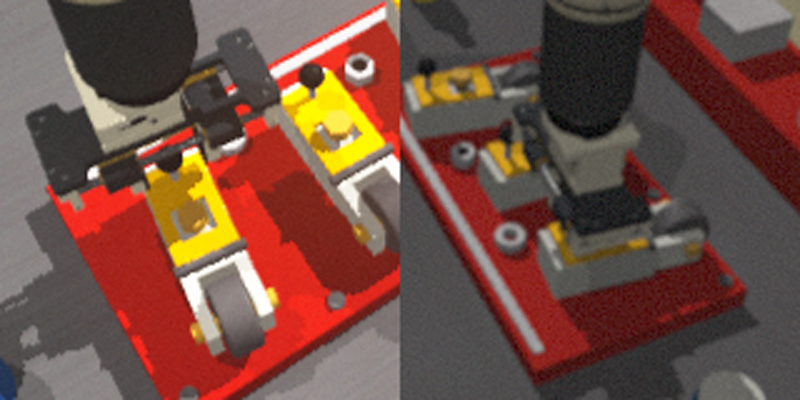

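The knob lies between the fingers (left panel, about (172,160)) and the sunk bolt is visible below it. Closing.

move_arm(commands="0 0 0 0 0 0 1; 0 0 0 0 0 0 1; 0 0 0 0 0 0 1; 0 0 0 0 0 0 1; 0 0 0 0 0 0 1; 0 0 0 0 0 0 1", grip_force=35)

```text
t: 12.88
tool_pos: [571.0, -188.4, 104.3]
tool_rot: [0.035, 0.704, -0.036, 0.708]
wrist_force: [0.2, -8.0, -0.3]
gripper_width: 23.0
```

move_arm(commands="0 0 0 -0.004 0 0.002 1; 0 0 0 -0.0083 0 0.0042 1; 0 0 0 -0.012 0 0.0065 1; 0 0 0 -0.016 0 0.0093 1; 0 0 0 -0.02 0 0.012 1; 0 0 0 -0.0235 0 0.015 1; 0 0 0 -0.027 0 0.018 1; 0 0 0 -0.03 0 0.0215 1; 0 0 0 -0.03 0 0.0215 1")

```text
t: 14.0
tool_pos: [592.1, -190.8, 134.7]
tool_rot: [0.035, 0.704, -0.036, 0.708]
wrist_force: [-1.8, -6.6, -3.7]
gripper_width: 23.1
```

Run:
```python
from h import *
s,d=take("scene","c7");print(s["tool_pos"],s["wrist_force"],s["gripper_width"],s["qpos"].round(2))
s2,e=take("side","s7")
a=d["color"][190:350,180:340,::-1];b=e["color"][150:310,290:450,::-1];cv2.imwrite("pics/cs7.png",cv2.resize(np.hstack([a,b]),(800,400),interpolation=cv2.INTER_CUBIC))
```

```text
[ 592.13347218 -190.76478063  134.69447091] [-1.83806533 -6.55485723 -3.67308591] 23.094348173574026 [ 0.    0.34 -0.24  0.   -0.99 -1.68]
```

View pics/cs7.png

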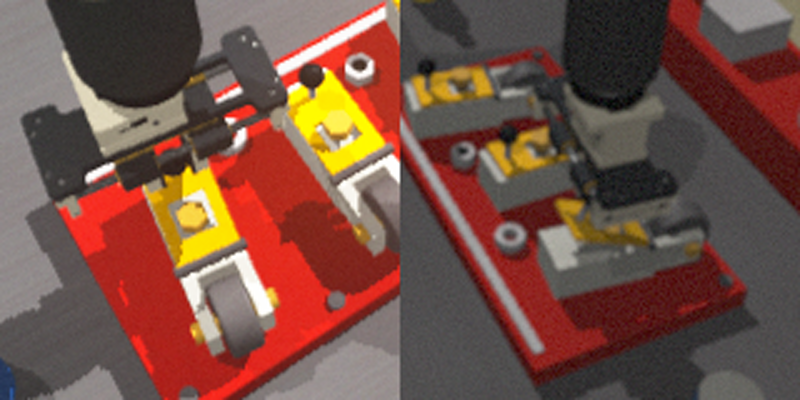

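The cap is up about 0.4 rad with a steady grip (23 mm) and small forces. I continue along the arc towards about 1.05 rad.

move_arm(commands="0 0 0 -0.003 -0.001 0.0035 1; 0 0 0 -0.006 -0.001 0.007 1; 0 0 0 -0.0085 -0.001 0.011 1; 0 0 0 -0.0113 -0.001 0.0148 1; 0 0 0 -0.0135 -0.001 0.019 1; 0 0 0 -0.0157 -0.001 0.023 1; 0 0 0 -0.0175 -0.001 0.027 1; 0 0 0 -0.0193 -0.001 0.0315 1; 0 0 0 -0.0193 -0.001 0.0315 1")

```text
t: 15.22
tool_pos: [623.6, -194.4, 154.2]
tool_rot: [0.035, 0.704, -0.036, 0.708]
wrist_force: [-1.8, 5.3, -1.4]
gripper_width: 23.0
```

Run:
```python
from h import *
s=read_state();print(s["tool_pos"],s["wrist_force"],s["gripper_width"],s["qpos"].round(2))
s2,e=take("side","s8")
b=e["color"][150:310,290:450,::-1];cv2.imwrite("pics/cs8.png",cv2.resize(b,(600,600),interpolation=cv2.INTER_CUBIC))
```

```text
[ 623.63716502 -194.3953207   154.1804359 ] [-1.82107349  5.27033682 -1.42382843] 22.95260421007043 [-0.    0.37 -0.14  0.   -1.05 -1.67]
```

View pics/cs8.png

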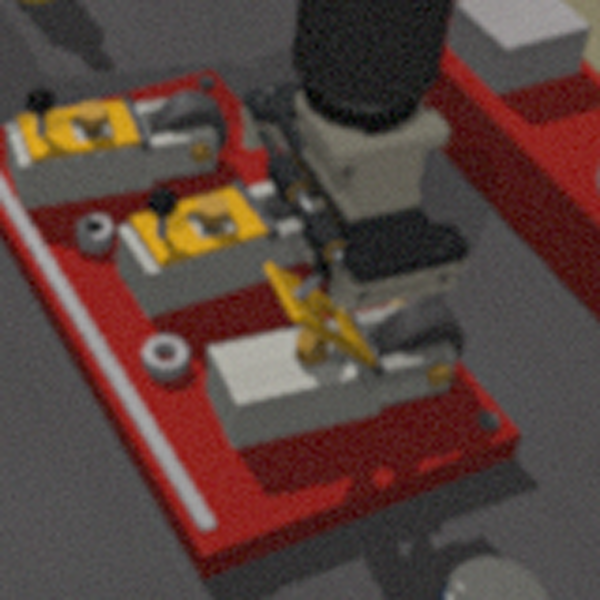

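It is at about 0.8 rad. The cap is clearly tilted, from (375,360) to (270,265), and its bolt is exposed. On to about 1.05 rad.

move_arm(commands="0 0 0 -0.0015 0.001 0.0045 1; 0 0 0 -0.0028 0.001 0.009 1; 0 0 0 -0.004 0.001 0.0135 1; 0 0 0 -0.0047 0.001 0.018 1; 0 0 0 -0.0052 0.001 0.0228 1; 0 0 0 -0.0052 0.001 0.0228 1; 0 0 0 -0.0052 0.001 0.0228 1; 0 0 0 -0.0052 0.001 0.0228 1")

```text
t: 16.27
tool_pos: [646.3, -196.6, 159.7]
tool_rot: [0.035, 0.704, -0.037, 0.708]
wrist_force: [-2.4, -6.0, -2.4]
gripper_width: 23.0
```

Run:
```python
from h import *
s=read_state();print(s["tool_pos"],s["wrist_force"],s["gripper_width"],abs(s["qvel"]).max())
s2,e=take("side","s9");_,d=take("scene","c9")
b=e["color"][150:310,290:450,::-1];a=d["color"][190:350,180:340,::-1];cv2.imwrite("pics/cs9.png",cv2.resize(np.hstack([a,b]),(800,400),interpolation=cv2.INTER_CUBIC))
cv2.imwrite("pics/s9f.png",cv2.resize(b,(600,600),interpolation=cv2.INTER_CUBIC))
```

```text
[ 646.34628473 -196.60015539  159.73372661] [-2.42109517 -5.97168153 -2.36090251] 23.00629201875989 0.0004517608205868034
```

View pics/s9f.png

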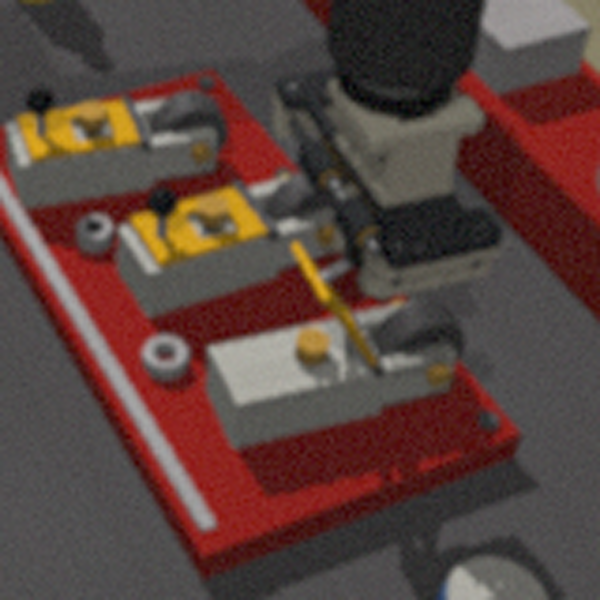

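View pics/cs9.png

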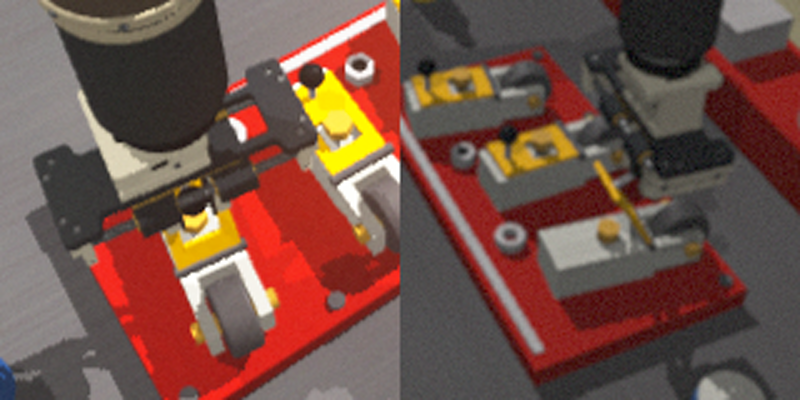

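The cap stands steeply up with its bolt fully exposed. The arm is still, and the other caps, nut and bearing look unchanged. Handing in.

Run:
```python
from cell import *
s=read_state();print(s["t"],s["tool_pos"],s["gripper_width"],s["wrist_force"])
print(hand_in())
```

```text
16.375 [ 646.30656058 -196.63114199  159.73865359] 22.857362333848396 [-1.95749597 -4.89875468 -3.7131674 ]
the job is handed in; nothing more can be done
None
```

The right-hand bolt (at y ≈ -190 mm) was the loose one. Its cap is now held up by its knob at about 1.05 rad (60°), and the job is handed in.

- **Tapping:** The middle and left bolts were tight, taking 16 N and 13 N at z ≈ 104 mm without giving. The right bolt sank 8 mm to its stop, with the fingertip at 95.9 mm and 13 N.
- **Lifting:** I took only the right cap's knob, after tapping its bolt, and swung the cap up along its arc.
- **Last checks:** At hand-in, t was 16.4 s, the arm was still, the grip was steady at 23 mm and wrist forces were under about 7 N. The side picture shows the cap clearly past 45°, the other two caps shut, and the nut and bearing where they were.
- **Less certain:** The cap angle comes from the tool's path and the picture, not a direct reading. The grip reads 23 mm on a 25 mm ball, which I took as pad compression. I did not check the wrench, screwdriver, bottle and tin one by one at the end, but no unexpected contact force showed in the readings.

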